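# Read a gel over the light box

## Task

Switch the light box on by pressing its button right down, then draw the tall gel cassette straight up out of the draining rack and bring it over the middle of the panel, leaned about 45 degrees, either face up, with its top edge level and parallel to the long side of the light box. Finish while still holding it there, motionless, its middle about 15 cm above the panel and touching nothing but the gripper. Leave the short cassettes in the rack and do not shift the other things on the bench.

Things in the scene. Friction and masses are not known exactly. Their poses are not given: they have to be found in the camera images.
- tall_cassette_mid (a point): centre (half-way up, half-way across) of the tall gel cassette: a clear plate sandwich with a white gel and blue bands in it, 10 mm thick (its x), 100 mm wide (its y), 130 mm tall (its z, up as it stands in the rack); loose, about 0.13 to 0.25 kg. It stands on edge in one of the rack's three slots, its lower edge 12 mm above the bench and so its top 142 mm; it is the only one that tall. Its top 70 mm stand free above the slot, to be pinched from above across the 10 mm.
- short_cassette_a_mid (a point): centre of a short gel cassette of the same make, 10 x 100 x 85 mm (x, y, z), in another slot of the rack, its top 97 mm above the bench; to be left standing
- short_cassette_b_mid (a point): centre of the second short cassette, as the first, in the remaining slot; to be left standing
- tall_cassette: the same tall cassette, by the point at the centre of its lower edge, axes as at its centre
- rack: white draining rack fixed to the bench, 170 x 134 mm; origin under its centre on the bench. Three slots lie across its x axis at x = -50, 0 and +50 mm, each 13 mm wide; they hold a cassette by its two side edges, between cheeks that reach to 69 mm above the bench; slot floor at 12 mm. To come out, a cassette must rise 60 mm.
- lightbox: white light box fixed to the bench, 220 mm (its x) x 280 mm (its y, the long side) x 45 mm high; origin under its centre on the bench; it stands turned a little on the bench
- panel (a point): centre of the light box's white viewing panel (170 x 190 mm), on the top face, 45 mm above the bench; same axes as the light box
- light_button_top (a point): centre of the top of the light box's round black push button (28 mm across, in a grey housing on the strip beside the panel at the light box's -y end)
- light_button (a joint): travel of the push button: 0 m at rest, 0.006 m fully down; it is sprung, pressed downward, takes about 4 N, and comes back up when released
- reagent_bottle: capped reagent bottle, 64 mm across, 150 mm tall, bystander; origin at the centre of its underside
- beaker: open glass beaker, 68 mm across, 85 mm tall, bystander; origin at the centre of its underside
- dish_stack: stack of clear round dishes, 88 mm across, 32 mm tall, bystander; origin at the centre of its underside
- buffer_jar: capped jar, 60 mm across, 90 mm tall, bystander; origin at the centre of its underside
Not all that is in view belongs to the job. What is shaped like the part that bears short_cassette_a_mid but green or purple is not meant.

How it is judged:
On the way, in this order (a step that is already met when the one before it is completed fails the run):
1. the light box's button is pressed down (value of joint light_button above 0.0042 m), for 0.05 s.
2. the tall cassette is drawn up clear of the rack's slot and hangs in the gripper (z of tall_cassette in the frame of rack above 0.075 m and contact force between the fingers and tall_cassette above 1 N), for 0.1 s.
At the end, for the whole second after the job is handed in: Tall cassette still in the gripper, touching nothing else: middle within 50 mm sideways of the panel centre, 90-210 mm above it; leaning 32-58 deg, top edge level (10 deg) and parallel to the long side (11 deg); short cassettes within 15 mm, other things within 30 mm of their starts (horizontal distance between tall_cassette_mid and panel below 0.05 m and z of tall_cassette_mid in the frame of panel between 0.09 and 0.21 m and angle between tall_cassette_mid's own z axis and vertical between 0.56 and 1.01 rad and angle between tall_cassette_mid's own y axis and vertical between 1.39 and 1.75 rad and angle between the y axis of tall_cassette_mid and the y axis of panel, either way round below 0.2 rad and contact force between the fingers and tall_cassette above 1 N and contact force between tall_cassette and rack below 0.05 N and contact force between tall_cassette and lightbox below 0.05 N and contact force between tall_cassette and reagent_bottle below 0.05 N and contact force between tall_cassette and beaker below 0.05 N and contact force between tall_cassette and dish_stack below 0.05 N and contact force between tall_cassette and buffer_jar below 0.05 N and linear speed of tall_cassette below 0.03 m/s and angular speed of tall_cassette below 0.2 rad/s and distance of each of short_cassette_a_mid, short_cassette_b_mid from where it was at the start of the episode below 0.015 m and angle between each of short_cassette_a_mid, short_cassette_b_mid's own z axis and vertical below 0.2 rad and distance of each of reagent_bottle, beaker, dish_stack, buffer_jar from where it was at the start of the episode below 0.03 m); the arm keeps its last pose, push and grip.
It fails at once if a short cassette is pulled out or knocked over (distance of any of short_cassette_a_mid, short_cassette_b_mid from where it was at the start of the episode above 0.03 m).
It fails at once if a bystander is shifted or knocked over (distance of any of reagent_bottle, beaker, dish_stack, buffer_jar from where it was at the start of the episode above 0.03 m or angle between any of reagent_bottle, beaker, dish_stack, buffer_jar's own z axis and vertical above 0.5 rad).
It also fails if it takes over 51 s, if anything falls off the work surface, if the arm or the gripper's body presses on something with over 40 N, if the wrist force passes 120 N, or if a joint passes its speed limit or range.

## Robot

A 6-joint arm with a two-finger parallel gripper is mounted at the origin on the work surface. World frame = base frame: x ahead of the robot, y to its left, z up, the work surface at z = 0. Lengths are in m, angles in rad, forces in N, time in s.
With the tool pointing down it reaches from about 0.35 to 0.775 m from the base axis. Payload 7.3 kg.
Tool frame: the origin (TCP) lies midway between the tips of the shut fingers; the grasp point (between the pads) lies robot.grasp_offset behind it (robot.grasp_offset is the distance from the TCP to the grasp point, in m); z points along the fingers, x is the direction in which the jaws open and shut, and the axes are right-handed (so a half turn about z gives the same grasp; the last joint's range is limited). The gripper opens to 92 mm and grips with 3 to 60 N. Pads are 19 mm wide; open, the fingers measure 130 mm over their backs; the gripper's body (75 mm by 190 mm) begins 47 mm behind the grasp point.
Start: joints at [1.145, 0.342, 1.524, -0, 1.275, -0.146], TCP at [0.145, 0.505, 0.227] pointing down, gripper open.
Joint ranges: [-2.53, 2.53], [-0.77, 2.02], [0.04, 2.7], [-1, 4.14], [0.28, 2.66], [-3.11, 3.11]. Speed limits (rad/s): [2.57, 2.57, 3.14, 3.14, 3.14, 3.14].

## Interface

Orientations are given as [roll, pitch, yaw] about the fixed x, y, z axes, in that order (R = Rz(yaw) Ry(pitch) Rx(roll)).
In Python, from cell import robot gives the robot as it stands. The module is installed in compiled form; this text tells all that it offers.
- The arm moves only by the tool move_arm, never from a script. Its argument "increments" is a list of rows, each a list of 7 numbers: the finger opening in mm, from 0 to 91.8, then the shift along the tool's x, y, z in mm, then the turn, a rotation vector about the tool's x, y, z in rad. A call has 1 to 12 rows; each row shifts and turns the pose as measured when the row begins, along the tool's axes as they then stand; what a row does not reach is not made up. A row lasts 1/8 s, in which the tool goes at most 62.5 mm and 10.7 degrees, less where a joint would pass 70% of its speed; a pose out of reach is approached as far as the arm can. A call is refused whole if a number of a shift passes 62.5 or a number of a turn 0.188, either way. A call with a gripper value outside its range is refused whole. The fingers move at their own pace and stop on an object; "newtons" is the grip in N (left out, the last holds). Time passes only in rows, so rows that do not move let the fingers close. It gives the time, the measured TCP pose, the force and the opening at its end, in the units of the state.
- robot.observe(): the state, without advancing time (a new reading comes with each control period).
- robot.read_camera(name): name is "side" or "top"; returns a dict with "img" (384x512x3 uint8, red, green, blue), "fx", "fy", "cx", "cy" (pixels), "T" (4x4, takes a point from camera to world coordinates). Camera axes: x right, y down, z forward; pixel columns grow to the right and rows downward; lengths in m; the calibration is good to about 2 mm. A picture is of the moment at which its call begins. There is no depth.
- robot.hand_in(): hands the job in, once; it reports no verdict.
Trained networks look in the newest picture that a camera, given by its name, has taken for a name from the list of things; names that differ only in an ending like _2 or _b are one class to them, and where a whole thing is asked for, a point or a joint stands for the part that bears it (a point fixed in the world has none). Each returns a list of dicts, best first, with "conf" (0 to 1); they miss things now and then, are a little off and sometimes report something else, mostly with a low value. They report only what shows in the picture. A call takes as long as a camera call. They do not tell look-alikes from the thing itself.
- robot.look_for(thing, camera): "rect" ([left, top, width, height] in pixels, round what is visible of it).
The state is a dict: "time": time; "qpos": joint angles; "qvel": joint speeds; "joint_efforts": joint torques, N m; "tool_pos": TCP position; "tool_rot": TCP orientation; "contact_force": force on the tool from outside, world axes, zero at the start; "torque": the same for the moment, N m; "opening": finger opening in m.
Only numpy, scipy, OpenCV 4.12 (cv2) and the standard library are available. Lean on these libraries where they do the work, as an engineer would, in place of code of your own. Each camera call takes 0.05 s, during which the arm holds its last target.

## Working session

There is one attempt and no reset: what is moved stays moved. The work goes in short steps, Python scripts to look and compute and a tool call to move; the robot and the scene stay as the last step left them, time stands still between calls to the robot, and variables do not carry over. Pictures are saved under pics/ and viewed, and the job is handed in when it is done.

Besides the shell and the picture viewer there is one more tool, called after "Emit:" as a command line: name --pt "numbers of a row" for each row, then --argument value for the rest. move_arm: Moves the arm, as the interface text tells. Its arguments: {"type":"object","properties":{"increments":{"type":"array"},"newtons":{"type":"number"}},"required":["increments"]}

```bash
mkdir -p pics; python3 - <<'E'
from cell import robot
import cv2,numpy as np
s=robot.observe()
for k in('time','tool_pos','tool_rot','opening','contact_force'):print(k,s[k])
print([a for a in dir(robot) if a[0]!='_'],getattr(robot,'grasp_offset',None))
for c in('side','top'):
    d=robot.read_camera(c)
    cv2.imwrite(f'pics/{c}0.png',cv2.resize(d['img'][:,:,::-1],(768,576),interpolation=cv2.INTER_CUBIC))
    np.savez(f'{c}0.npz',**d)
    print(c,d['fx'],d['fy'],d['cx'],d['cy'],np.round(d['T'],4).tolist())
    for t in('tall_cassette_mid','short_cassette_a_mid','rack','lightbox','light_button','reagent_bottle','beaker','dish_stack','buffer_jar'):
        print(t,[(np.round(r['rect']).tolist(),round(r['conf'],2)) for r in robot.look_for(t,c)])
E
```

```text
time 0.0
tool_pos [0.14480669 0.50421041 0.22606133]
tool_rot [-3.14139361e+00  1.48926797e-03  1.29100358e+00]
opening 0.09168136075456683
contact_force [ 0.30196106 -0.03792737  1.0950152 ]
['IKError', 'grasp_offset', 'hand_in', 'look_for', 'observe', 'read_camera'] 0.0188
side 497.91191101443894 497.91191101443894 250.10922807623456 187.9662434141924 [[-0.9956, -0.0556, 0.0756, 0.4427], [-0.0936, 0.6431, -0.7601, 0.9627], [-0.0063, -0.7638, -0.6454, 0.9262], [0.0, 0.0, 0.0, 1.0]]
tall_cassette_mid [([208.0, 207.0, 22.0, 56.0], 0.91), ([250.0, 98.0, 20.0, 25.0], 0.72)]
short_cassette_a_mid [([258.0, 298.0, 41.0, 50.0], 0.9), ([230.0, 226.0, 19.0, 41.0], 0.87), ([295.0, 237.0, 43.0, 36.0], 0.63), ([249.0, 98.0, 21.0, 28.0], 0.32), ([197.0, 227.0, 86.0, 74.0], 0.27)]
rack [([196.0, 227.0, 88.0, 76.0], 0.96)]
lightbox [([215.0, 124.0, 96.0, 78.0], 0.63)]
light_button [([210.0, 209.0, 23.0, 50.0], 0.57)]
reagent_bottle [([193.0, 259.0, 30.0, 63.0], 0.65)]
beaker [([172.0, 222.0, 28.0, 43.0], 0.73), ([215.0, 124.0, 96.0, 74.0], 0.62)]
dish_stack [([196.0, 137.0, 28.0, 28.0], 0.89)]
buff
[... 174 characters left out ...]
, 0.0725, 0.4815], [-0.9998, -0.0012, 0.0209, -0.0344], [-0.0208, -0.0725, -0.9971, 1.0177], [0.0, 0.0, 0.0, 1.0]]
tall_cassette_mid [([166.0, 174.0, 42.0, 17.0], 0.6)]
short_cassette_a_mid [([192.0, 246.0, 18.0, 38.0], 0.84), ([110.0, 219.0, 34.0, 34.0], 0.8), ([168.0, 197.0, 40.0, 10.0], 0.71)]
rack [([160.0, 166.0, 63.0, 73.0], 0.78)]
lightbox [([284.0, 162.0, 109.0, 99.0], 0.58)]
light_button [([372.0, 212.0, 11.0, 12.0], 0.49)]
reagent_bottle [([124.0, 169.0, 36.0, 25.0], 0.87), ([190.0, 137.0, 28.0, 30.0], 0.45)]
beaker [([189.0, 136.0, 24.0, 31.0], 0.95), ([372.0, 211.0, 12.0, 14.0], 0.58)]
dish_stack [([337.0, 136.0, 30.0, 31.0], 0.64)]
buffer_jar [([395.0, 185.0, 37.0, 22.0], 0.71)]
```

View pics/side0.png

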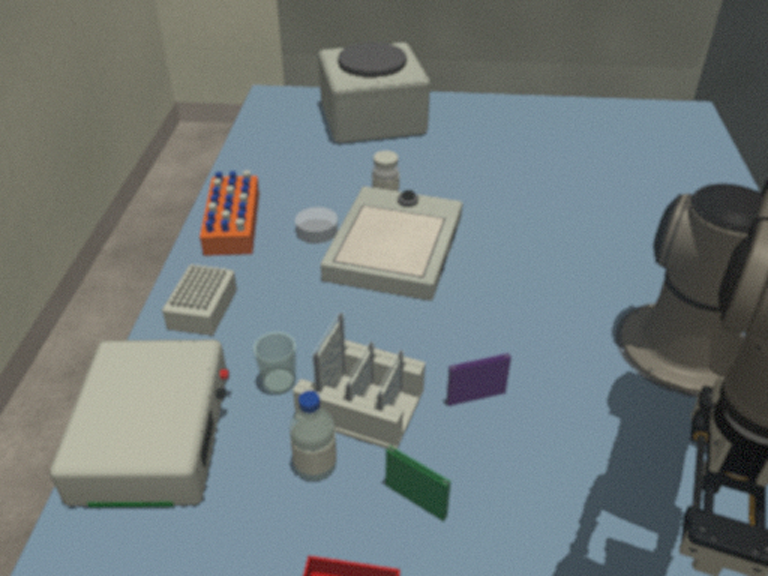

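View pics/top0.png

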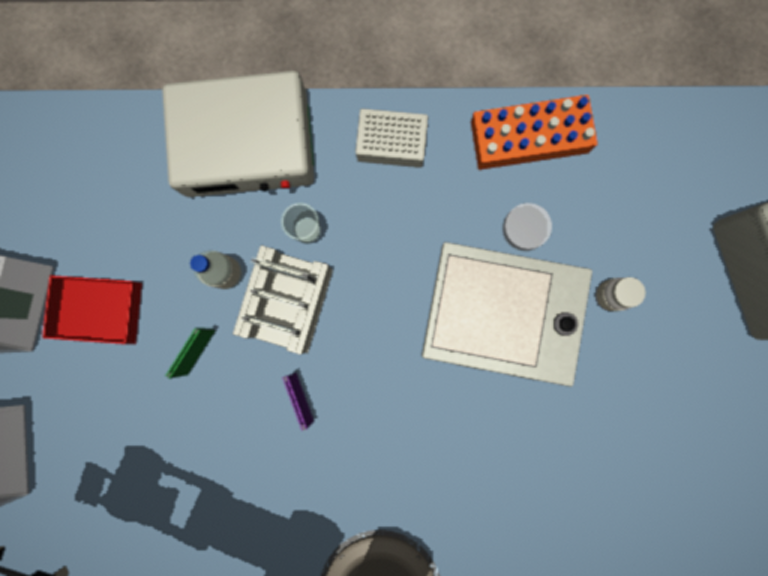

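```bash
python3 - <<'E'
import cv2,numpy as np
a=np.load('top0.npz')['img'][:,:,::-1]
cv2.imwrite('pics/topr.png',cv2.resize(a[150:260,150:250],(727,800))[:600] if 0 else cv2.resize(a[155:250,150:250],None,fx=6,fy=6,interpolation=cv2.INTER_CUBIC))
cv2.imwrite('pics/topl.png',cv2.resize(a[140:280,270:430],None,fx=4.2,fy=4.2,interpolation=cv2.INTER_CUBIC))
a=np.load('side0.npz')['img'][:,:,::-1]
cv2.imwrite('pics/sider.png',cv2.resize(a[195:310,180:310],None,fx=5,fy=5,interpolation=cv2.INTER_CUBIC))
cv2.imwrite('pics/sidel.png',cv2.resize(a[90:210,190:330],None,fx=5,fy=5,interpolation=cv2.INTER_CUBIC))
E
```

```text
(no output)
```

View pics/topr.png

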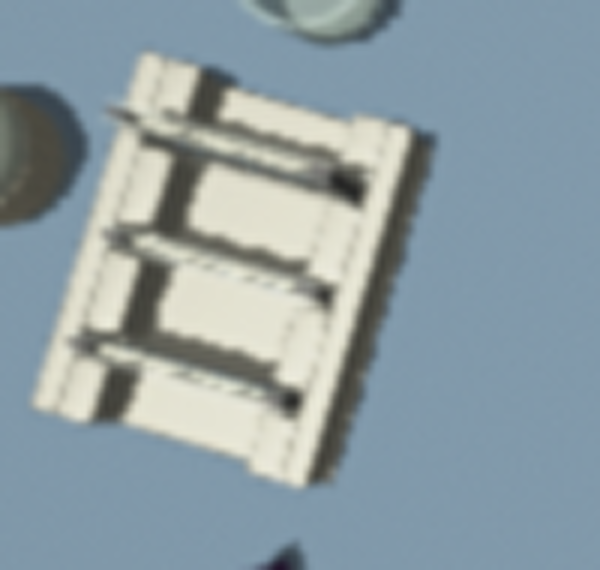

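View pics/topl.png

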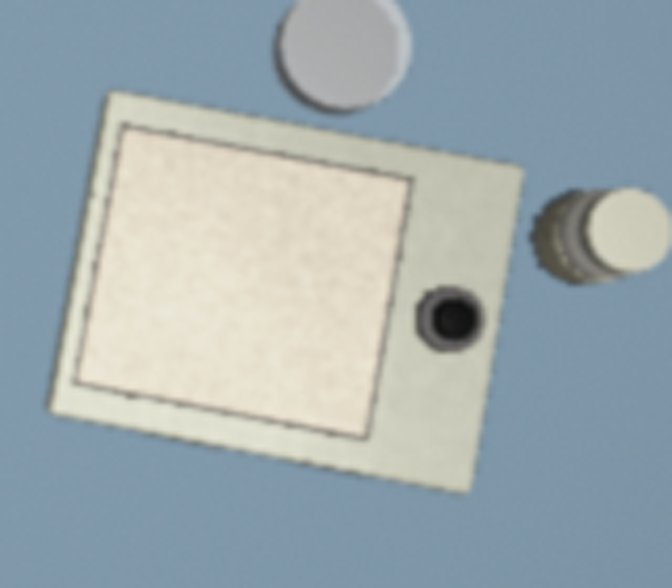

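View pics/sider.png

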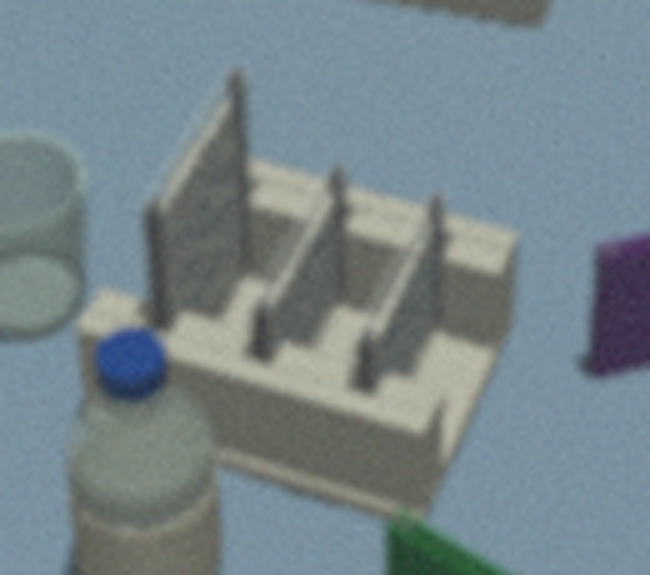

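View pics/sidel.png

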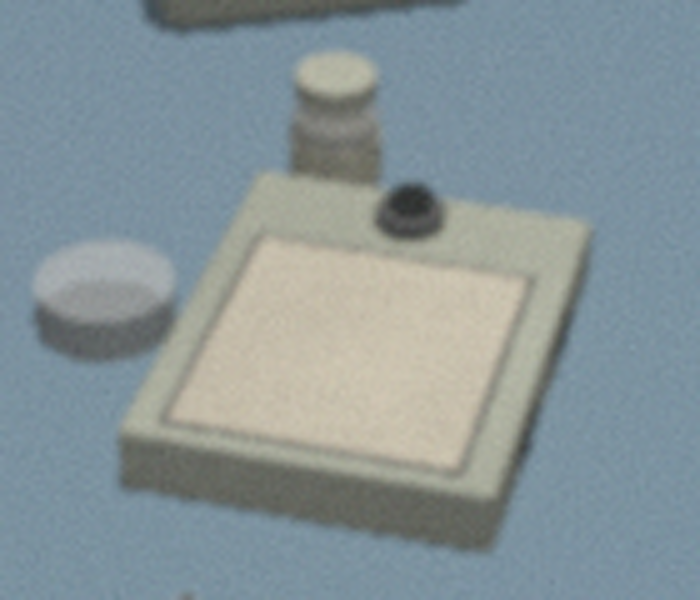

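The cassettes in the rack stand at crop (235,70)–(155,320), (335,170)–(260,355) and (435,200)–(365,385) in the side view. Only the leftmost, in the far slot next to the beaker, towers over the cheeks, so that is the tall one. Green at (417,483) and purple at (478,379) are decoys. Next I'll work out the geometry.

```bash
cat > h.py <<'E'
import numpy as np
def ray(d,p):
    T=d['T'];v=T[:3,:3]@np.array([(p[0]-d['cx'])/d['fx'],(p[1]-d['cy'])/d['fy'],1.]);return T[:3,3],v
def onz(d,p,z):
    o,v=ray(d,p);return o+v*(z-o[2])/v[2]
def proj(d,P):
    T=d['T'];q=T[:3,:3].T@(np.asarray(P)-T[:3,3]);return np.array([d['fx']*q[0]/q[2]+d['cx'],d['fy']*q[1]/q[2]+d['cy']])
E
python3 - <<'E'
from h import *
t=np.load('top0.npz');s=np.load('side0.npz')
np.set_printoptions(precision=4,suppress=True)
tr=lambda u,v:(150+u/6,155+v/6)
sr=lambda u,v:(180+u/5,195+v/5)
tl=lambda u,v:(270+u/4.2,140+v/4.2)
sl=lambda u,v:(190+u/5,90+v/5)
print('tall top T',onz(t,tr(110,112),.142),onz(t,tr(362,178),.142))
print('tall top S',onz(s,sr(155,205),.142),onz(s,sr(237,75),.142))
print('shortmid T',onz(t,tr(110,237),.097),onz(t,tr(330,293),.097))
print('shortmid S',onz(s,sr(262,312),.097),onz(s,sr(337,175),.097))
print('shortnear T',onz(t,tr(75,340),.097),onz(t,tr(297,400),.097))
print('shortnear S',onz(s,sr(367,345),.097),onz(s,sr(436,203),.097))
for n,f,d,c in(('T',tl,t,[(110,92),(524,168),(470,492),(50,412)]),('S',sl,s,[(122,437),(260,172),(593,225),(497,497)])):
    print('lb',n,*[onz(d,f(*q),.045) for q in c])
for n,f,d,c in(('T',tl,t,[(124,127),(413,178),(368,438),(75,384)]),('S',sl,s,[(168,420),(262,237),(528,278),(462,468)])):
    P=np.array([onz(d,f(*q),.045) for q in c]);print('panel',n,P.mean(0),P[:,:2].tolist())
for z in(.05,.055,.06,.065):print('btn',z,onz(t,tl(454,318),z),onz(s,sl(411,200),z))
print('jar',onz(t,tl(628,230),.09),onz(s,sl(337,78),.09))
print('bottle',onz(t,(200/1.5,263/1.5),.15),onz(s,(310/1.5,400/1.5),.15))
print('beaker',onz(t,(300/1.5,222/1.5),.085),onz(s,(275/1.5,345/1.5),.085))
print('dish',onz(t,(527/1.5,226/1.5),.032))
E
```

```text
tall top T [0.6055 0.2118 0.142 ] [0.5775 0.1048 0.142 ]
tall top S [0.6047 0.209  0.142 ] [0.5796 0.1226 0.142 ]
shortmid T [0.5562 0.2232 0.097 ] [0.5316 0.1254 0.097 ]
shortmid S [0.5566 0.2269 0.097 ] [0.5318 0.1389 0.097 ]
shortnear T [0.5108 0.2378 0.097 ] [0.4847 0.1393 0.097 ]
shortnear S [0.5085 0.2419 0.097 ] [0.4843 0.1531 0.097 ]
lb T [ 0.6523 -0.1198  0.045 ] [ 0.6014 -0.3919  0.045 ] [ 0.3896 -0.3518  0.045 ] [ 0.4403 -0.0794  0.045 ]
lb S [ 0.6504 -0.1122  0.045 ] [ 0.6018 -0.3895  0.045 ] [ 0.3874 -0.3467  0.045 ] [ 0.4384 -0.0782  0.045 ]
panel T [ 0.5266 -0.2076  0.045 ] [[0.6287661310345366, -0.12893050472532283], [0.5947321563050926, -0.3190768444758254], [0.4241735767116519, -0.2865122755973743], [0.45863202129010466, -0.09583807499550764]]
panel S [ 0.5261 -0.2082  0.045 ] [[0.6265943670355023, -0.12961236857162972], [0.5927062810332341, -0.316016614885297], [0.42656770395813054, -0.2859575086220931], [0.45856999374323637, -0.10131970507379195]]
btn 0.05 [ 0.5024 -0.3423  0.05  ] [ 0.5023 -0.3577  0.05  ]
btn 0.055 [ 0.5023 -0.3407  0.055 ] [ 0.502  -0.3501  0.055 ]
btn 0.06 [ 0.5022 -0.3392  0.06  ] [ 0.5017 -0.3426  0.06  ]
btn 0.065 [ 0.502  -0.3376  0.065 ] [ 0.5013 -0.3351  0.065 ]
jar [ 0.5568 -0.439   0.09  ] [ 0.5558 -0.435   0.09  ]
bottle [0.6002 0.2979 0.15  ] [0.5985 0.3035 0.15  ]
beaker [0.6835 0.1432 0.085 ] [0.6852 0.1403 0.085 ]
dish [ 0.6865 -0.2769  0.032 ]
```

Tall cassette: centre about (0.592, 0.162), yaw -0.26. Panel: centre (0.526, -0.208), yaw -0.18. Button: about (0.502, -0.338, 0.062). I'll write a planner that turns a target pose into rows.

```bash
cat > plan.py <<'E'
import sys,numpy as np
from cell import robot
from scipy.spatial.transform import Rotation as R,Slerp
def plan(wps,g,step=50,turn=.16):
    """wps: list of (pos, Rotation); prints rounded rows"""
    s=robot.observe();p=np.array(s['tool_pos']);r=R.from_euler('xyz',s['tool_rot'])
    print('now',round(s['time'],2),p.round(4),np.round(s['tool_rot'],3),np.round(s['qpos'],2),'F',np.round(s['contact_force'],1),round(s['opening']*1000,1))
    for P,Q in wps:
        P=np.array(P);n=int(max(1,np.ceil(np.linalg.norm(P-p)*1000/step),np.ceil((r.inv()*Q).magnitude()/turn)))
        sl=Slerp([0,1],R.concatenate([r,Q]))
        for i in range(1,n+1):
            P2=p+(P-p)/(n-i+1);Q2=sl(i/n)
            d=r.inv().apply(P2-p)*1000;w=(r.inv()*Q2).as_rotvec()
            row=np.round(np.r_[d],1).tolist()+np.round(w,3).tolist()
            print([g]+row,end=',\n')
            p=p+r.apply(np.round(d,1))/1000;r=r*R.from_rotvec(np.round(w,3))
def down(yaw,tilt=0):  # tilt about tool y
    return R.from_euler('xyz',[np.pi,0,yaw])*R.from_rotvec([0,tilt,0])
E
python3 - <<'E'
from plan import *
plan([((.40,.25,.227),down(.5)),((.502,-.338,.2),down(-.18))],0)
E
```

```text
now 1.0 [0.145  0.5046 0.2267] [ 3.142 -0.     1.291] [ 1.14  0.34  1.52  0.    1.28 -0.15] F [-0.2 -0.1 -0.3] 91.9
[0, -21.8, 39.4, -0.0, -0.0, -0.0, 0.099],
[0, -17.8, 41.4, -0.0, -0.0, -0.0, 0.099],
[0, -13.6, 42.9, -0.0, -0.0, -0.0, 0.099],
[0, -9.3, 44.1, -0.1, -0.0, -0.0, 0.098],
[0, -4.9, 44.8, -0.0, -0.0, -0.0, 0.099],
[0, -0.5, 45.0, -0.1, -0.0, -0.0, 0.099],
[0, 4.0, 44.9, -0.0, -0.0, -0.0, 0.099],
[0, 8.4, 44.3, -0.1, -0.0, -0.0, 0.099],
[0, -16.0, 47.1, 2.2, -0.0, -0.0, 0.057],
[0, -13.3, 47.9, 2.3, -0.0, -0.0, 0.056],
[0, -10.6, 48.6, 2.2, -0.0, -0.0, 0.057],
[0, -7.8, 49.1, 2.3, -0.0, -0.0, 0.057],
[0, -5.0, 49.5, 2.2, -0.0, -0.0, 0.056],
[0, -2.3, 49.7, 2.3, -0.0, -0.0, 0.057],
[0, 0.6, 49.7, 2.2, -0.0, -0.0, 0.057],
[0, 3.4, 49.6, 2.3, -0.0, -0.0, 0.056],
[0, 6.2, 49.3, 2.2, -0.0, -0.0, 0.057],
[0, 8.9, 48.9, 2.3, -0.0, -0.0, 0.057],
[0, 11.7, 48.4, 2.2, -0.0, -0.0, 0.056],
[0, 14.5, 47.6, 2.3, -0.0, -0.0, 0.057],
```

Emit:
move_arm --pt "0 -22 39 0 0 0 0.1" --pt "0 -18 41 0 0 0 0.1" --pt "0 -14 43 0 0 0 0.1" --pt "0 -9 44 0 0 0 0.1" --pt "0 -5 45 0 0 0 0.1" --pt "0 -1 45 0 0 0 0.1" --pt "0 4 45 0 0 0 0.1" --pt "0 8 44 0 0 0 0.1" --newtons 20

```text
time: 2.0
tool_pos: [0.401, 0.2405, 0.2272]
tool_rot: [-3.14, -0.003, 0.472]
contact_force: [-0.8, -0.2, 0.2]
opening: 0.0163
```

```bash
python3 - <<'E'
from plan import *
plan([((.502,-.338,.15),down(-.18))],0)
E
```

```text
now 2.0 [0.401  0.2405 0.2272] [-3.14e+00 -3.00e-03  4.72e-01] [ 0.37  0.23  1.68  0.    1.23 -0.1 ] F [-0.8 -0.2  0.2] 16.3
[0, -14.4, 46.8, 6.3, -0.0, -0.0, 0.054],
[0, -11.9, 47.5, 6.3, -0.0, -0.0, 0.055],
[0, -9.3, 48.1, 6.3, -0.001, -0.001, 0.054],
[0, -6.6, 48.5, 6.4, 0.0, 0.0, 0.054],
[0, -4.0, 48.8, 6.4, 0.0, -0.0, 0.055],
[0, -1.3, 48.9, 6.4, -0.0, -0.0, 0.054],
[0, 1.3, 48.9, 6.4, -0.0, -0.001, 0.054],
[0, 4.0, 48.8, 6.4, -0.001, 0.0, 0.054],
[0, 6.6, 48.5, 6.4, 0.0, -0.0, 0.055],
[0, 9.2, 48.0, 6.4, 0.0, -0.0, 0.054],
[0, 11.8, 47.5, 6.5, -0.0, -0.001, 0.054],
[0, 14.4, 46.7, 6.4, -0.0, 0.0, 0.055],
```

Tracking is good.

Emit:
move_arm --pt "0 -14 47 6 0 0 0.054" --pt "0 -12 47.5 6 0 0 0.054" --pt "0 -9 48 6 0 0 0.054" --pt "0 -7 48.5 6 0 0 0.054" --pt "0 -4 49 6 0 0 0.054" --pt "0 -1 49 6 0 0 0.054" --pt "0 1 49 6 0 0 0.054" --pt "0 4 49 6 0 0 0.054" --pt "0 7 48.5 6 0 0 0.054" --pt "0 9 48 6 0 0 0.054" --pt "0 12 47.5 6 0 0 0.054" --pt "0 14 42 6 0 0 0.054"

```text
time: 3.5
tool_pos: [0.5023, -0.3544, 0.1537]
tool_rot: [-3.137, -0.01, -0.201]
contact_force: [0.8, -0.7, 0.5]
opening: 0.0004
```

```bash
python3 - <<'E'
from plan import *
plan([((.502,-.338,.085),down(-.18))],0,step=25)
E
```

```text
now 3.5 [ 0.5023 -0.3544  0.1537] [-3.137 -0.01  -0.201] [-0.74  0.56  1.37  0.01  1.2  -0.55] F [ 0.8 -0.7  0.5] 0.4
[0, -1.4, -5.2, 22.9, -0.001, -0.003, -0.007],
[0, -1.3, -5.3, 22.9, -0.002, -0.004, -0.007],
[0, -1.2, -5.3, 22.9, -0.001, -0.003, -0.006],
```

Emit:
move_arm --pt "0 -1.5 -5 23 0 0 -0.007" --pt "0 -1.5 -5 22 0 0 -0.007" --pt "0 -1 -5 20 0 0 0" --pt "0 0 0 0 0 0 0"

```text
time: 4.0
tool_pos: [0.5016, -0.3431, 0.0854]
tool_rot: [-3.138, -0.01, -0.192]
contact_force: [0.1, 0.2, 0.8]
opening: 0.0005
```

```bash
python3 - <<'E'
from plan import *
import cv2
plan([((.502,-.338,.065),down(-.18))],0,step=25)
for c in('top','side'):
    d=robot.read_camera(c);cv2.imwrite(f'pics/{c}1.png',cv2.resize(d['img'][90:280,190:430,::-1],None,fx=3,fy=3,interpolation=cv2.INTER_CUBIC))
E
```

```text
now 4.0 [ 0.5016 -0.3431  0.0854] [-3.138 -0.01  -0.192] [-0.73  0.62  1.47  0.01  1.04 -0.54] F [0.1 0.2 0.8] 0.5
[0, -0.8, -5.0, 20.5, -0.004, -0.01, -0.012],
```

View pics/side1.png

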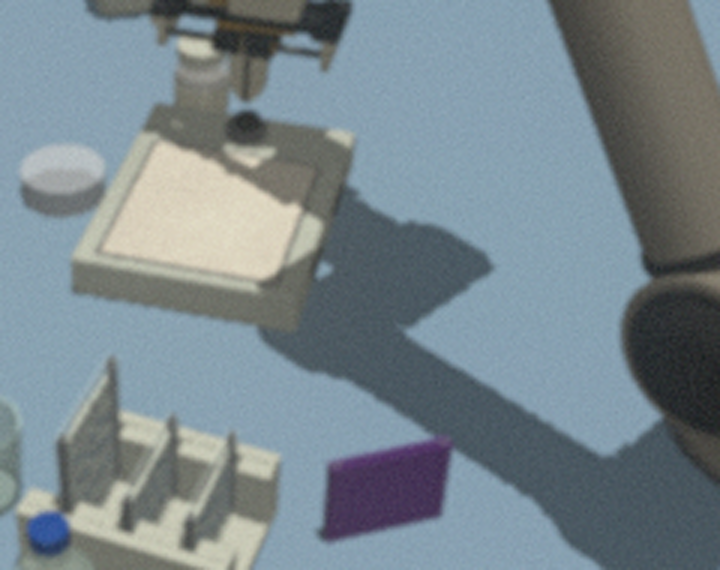

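View pics/top1.png

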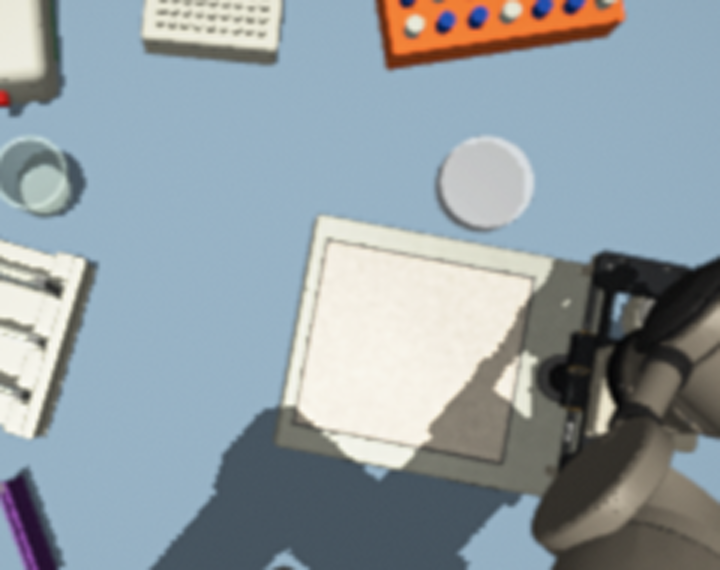

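Side view: the closed fingertips at crop (247,98) hang right over the button at (245,122). Now I press.

Emit:
move_arm --pt "0 -0.5 -4.5 10 0 -0.005 0" --pt "0 0 0 10 0 0 0" --pt "0 0 0 4 0 0 0" --pt "0 0 0 3 0 0 0"

```text
time: 4.6
tool_pos: [0.5044, -0.3407, 0.0616]
tool_rot: [3.141, -0.012, -0.192]
contact_force: [-1.4, 1.7, 4.2]
opening: 0.0004
```

Emit:
move_arm --pt "0 0 0 3 0 0 0" --pt "0 0 0 3 0 0 0" --pt "0 0 0 3 0 0 0"

```text
time: 4.97
tool_pos: [0.5046, -0.3408, 0.0608]
tool_rot: [3.139, -0.014, -0.191]
contact_force: [-8.6, 6.8, 21.8]
opening: 0.0007
```

```bash
python3 - <<'E'
from plan import *
import cv2
d=robot.read_camera('side');cv2.imwrite('pics/side2.png',cv2.resize(d['img'][90:210,190:330,::-1],None,fx=5,fy=5,interpolation=cv2.INTER_CUBIC))
print(robot.observe()['contact_force'])
E
```

```text
[-7.54306662  5.96847364 22.50333081]
```

View pics/side2.png

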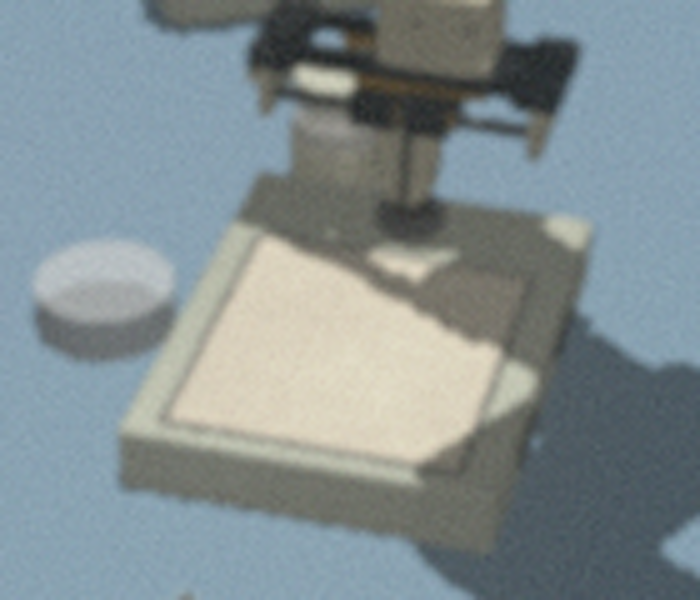

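The light gives no visible feedback, so I'll back off in small steps and read force against height. That shows whether the 22 N is the button's end stop.

Emit:
move_arm --pt "0 0 0 -2 0 0 0"

```text
time: 5.15
tool_pos: [0.5045, -0.3407, 0.0639]
tool_rot: [3.138, -0.015, -0.191]
contact_force: [-1.2, 1.4, 0.4]
opening: 0.0001
```

Emit:
move_arm --pt "0 0 0 -1.5 0 0 0"

```text
time: 5.28
tool_pos: [0.5046, -0.3408, 0.0659]
tool_rot: [3.138, -0.016, -0.191]
contact_force: [-0.4, 0.8, 1.4]
opening: 0.0005
```

Emit:
move_arm --pt "0 0 0 -1.5 0 0 0"

```text
time: 5.4
tool_pos: [0.5046, -0.3408, 0.0673]
tool_rot: [3.138, -0.016, -0.191]
contact_force: [-1.1, 0.3, 1.6]
opening: 0.0004
```

Emit:
move_arm --pt "0 0 0 -1.5 0 0 0"

```text
time: 5.52
tool_pos: [0.5045, -0.3408, 0.0685]
tool_rot: [3.138, -0.015, -0.191]
contact_force: [-0.2, -0.3, 0.6]
opening: 0.0004
```

Emit:
move_arm --pt "0 0 0 -1.5 0 0 0"

```text
time: 5.65
tool_pos: [0.5045, -0.3408, 0.0696]
tool_rot: [3.139, -0.015, -0.192]
contact_force: [0.1, -0.1, -0.3]
opening: 0.0001
```

Emit:
move_arm --pt "0 0 0 -2 0 0 0"

```text
time: 5.78
tool_pos: [0.5044, -0.3408, 0.0714]
tool_rot: [3.139, -0.015, -0.192]
contact_force: [0.1, 0.1, 1.1]
opening: 0.0001
```

Emit:
move_arm --pt "0 0 2 2 0 0 0"

```text
time: 5.9
tool_pos: [0.5042, -0.3428, 0.0696]
tool_rot: [3.139, -0.015, -0.191]
contact_force: [-0.2, 0.2, -0.5]
opening: 0.0007
```

Emit:
move_arm --pt "0 0 0 2.5 0 0 0"

```text
time: 6.02
tool_pos: [0.5042, -0.3431, 0.0669]
tool_rot: [3.138, -0.015, -0.191]
contact_force: [-0.2, 0.6, 1.3]
opening: 0.0005
```

Emit:
move_arm --pt "0 0 0 1.5 0 0 0"

```text
time: 6.15
tool_pos: [0.5042, -0.3431, 0.0652]
tool_rot: [3.138, -0.015, -0.192]
contact_force: [-0.9, 0.5, 1.7]
opening: 0.0004
```

Emit:
move_arm --pt "0 0 0 1.5 0 0 0"

```text
time: 6.28
tool_pos: [0.5042, -0.3431, 0.0637]
tool_rot: [3.139, -0.015, -0.192]
contact_force: [-1.5, -0.1, 2.9]
opening: 0.0002
```

Emit:
move_arm --pt "0 0 0 1.5 0 0 0"

```text
time: 6.4
tool_pos: [0.5042, -0.3431, 0.0623]
tool_rot: [3.138, -0.015, -0.192]
contact_force: [-1.2, 0.4, 3.6]
opening: 0.0003
```

Emit:
move_arm --pt "0 0 0 1.5 0 0 0"

```text
time: 6.52
tool_pos: [0.5043, -0.3431, 0.0611]
tool_rot: [3.138, -0.015, -0.192]
contact_force: [-3.3, 1.1, 11.8]
opening: 0.0003
```

Emit:
move_arm --pt "0 0 0 2 0 0 0"

```text
time: 6.65
tool_pos: [0.5043, -0.3432, 0.0608]
tool_rot: [3.138, -0.016, -0.191]
contact_force: [-6.8, 4.5, 22.3]
opening: 0.0004
```

Emit:
move_arm --pt "0 0 0 2.5 0 0 0" --pt "0 0 0 2.5 0 0 0"

```text
time: 6.9
tool_pos: [0.5043, -0.3433, 0.0609]
tool_rot: [3.136, -0.017, -0.191]
contact_force: [-7.3, 4.7, 20.4]
opening: 0.0001
```

The force climbs steadily from 1.3 N at z=66.9 mm to 3.6 N at 62.3 mm, then meets a hard stop at 61 mm. That is the full 6 mm stroke, so the button went down. Next, up and over to the rack.

```bash
python3 - <<'E'
from plan import *
plan([((.502,-.335,.25),down(-.19)),((.58,.13,.25),down(-.258))],40)
E
```

```text
now 6.9 [ 0.5043 -0.3433  0.0609] [ 3.136 -0.017 -0.191] [-0.73  0.65  1.5   0.01  0.97 -0.54] F [-7.3  4.7 20.4] 0.1
[40, -0.1, -1.7, -47.3, 0.001, -0.004, -0.0],
[40, -0.3, -1.7, -47.3, 0.002, -0.005, -0.0],
[40, -0.6, -1.8, -47.3, 0.001, -0.004, -0.001],
[40, -0.8, -1.9, -47.3, 0.001, -0.004, 0.0],
[40, -1.1, -47.1, -0.0, 0.0, -0.0, 0.007],
[40, -1.4, -47.1, -0.0, 0.0, -0.0, 0.007],
[40, -1.8, -47.1, -0.0, 0.0, -0.0, 0.006],
[40, -2.1, -47.1, -0.0, 0.0, -0.0, 0.007],
[40, -2.4, -47.1, -0.0, 0.0, -0.0, 0.007],
[40, -2.7, -47.1, -0.0, 0.0, -0.0, 0.007],
[40, -3.1, -47.1, -0.0, 0.0, -0.0, 0.007],
[40, -3.4, -47.0, -0.0, 0.0, -0.0, 0.006],
[40, -3.6, -47.0, -0.0, 0.0, -0.0, 0.007],
[40, -4.0, -47.0, -0.1, 0.0, -0.0, 0.007],
```

Emit:
move_arm --pt "0 0 -2 -47 0 -0.004 0" --pt "40 0 -2 -47 0 -0.004 0" --pt "40 0 -2 -47 0 -0.004 0" --pt "40 -1 -2 -47 0 -0.004 0"

```text
time: 7.4
tool_pos: [0.5015, -0.3324, 0.2494]
tool_rot: [3.141, 0.007, -0.191]
contact_force: [0.7, -0.7, 0.7]
opening: 0.0259
```

Emit:
move_arm --pt "40 -1 -47 0 0 0 0.007" --pt "40 -1 -47 0 0 0 0.007" --pt "40 -2 -47 0 0 0 0.007" --pt "40 -2 -47 0 0 0 0.007" --pt "40 -2 -47 0 0 0 0.007" --pt "40 -3 -47 0 0 0 0.007" --pt "40 -3 -47 0 0 0 0.007" --pt "40 -3 -47 0 0 0 0.007" --pt "40 -4 -40 0 0 0 0.007" --pt "40 -4 -20 0 0 0 0.007"

```text
time: 8.65
tool_pos: [0.5772, 0.1096, 0.249]
tool_rot: [3.138, -0.002, -0.267]
contact_force: [-0.6, -0.3, -0.3]
opening: 0.0399
```

```bash
python3 - <<'E'
from plan import *
plan([((.592,.162,.175),down(-.258)),],40,step=30)
E
```

```text
now 8.65 [0.5772 0.1096 0.249 ] [ 3.138e+00 -2.000e-03 -2.670e-01] [ 0.06  0.44  1.31 -0.    1.39  0.33] F [-0.6 -0.3 -0.3] 39.9
[40, 0.1, -13.7, 18.4, 0.001, -0.0, -0.002],
[40, 0.1, -13.7, 18.5, 0.001, -0.001, -0.003],
[40, 0.2, -13.6, 18.5, 0.001, -0.0, -0.002],
[40, 0.1, -13.6, 18.5, 0.001, -0.001, -0.002],
```

Emit:
move_arm --pt "40 0 -14 18 0 0 -0.002" --pt "40 0 -14 18 0 0 -0.002" --pt "40 0 -14 18 0 0 -0.002" --pt "40 0 -10 18 0 0 0" --pt "40 0 0 0 0 0 0"

```text
time: 9.28
tool_pos: [0.5905, 0.162, 0.1684]
tool_rot: [3.135, 0.003, -0.26]
contact_force: [0.1, 0.6, 0.6]
opening: 0.0399
```

```bash
python3 - <<'E'
from plan import *
import cv2
plan([((.592,.162,.098),down(-.258)),],40,step=15)
for c,a in(('top',(130,260,130,270)),('side',(170,320,170,320))):
    d=robot.read_camera(c);np.savez(c+'3.npz',**d);cv2.imwrite(f'pics/{c}3.png',cv2.resize(d['img'][a[0]:a[1],a[2]:a[3],::-1],None,fx=4,fy=4,interpolation=cv2.INTER_CUBIC))
E
```

```text
now 9.28 [0.5905 0.162  0.1684] [ 3.135e+00  3.000e-03 -2.600e-01] [ 0.15  0.55  1.35 -0.    1.24  0.41] F [0.1 0.6 0.6] 39.9
[40, 0.3, -0.2, 14.1, 0.001, 0.001, -0.0],
[40, 0.3, -0.1, 14.1, 0.002, 0.0, -0.001],
[40, 0.3, -0.1, 14.1, 0.001, 0.001, -0.0],
[40, 0.3, -0.1, 14.0, 0.001, 0.0, -0.001],
[40, 0.4, -0.1, 14.1, 0.001, 0.001, -0.0],
```

View pics/side3.png

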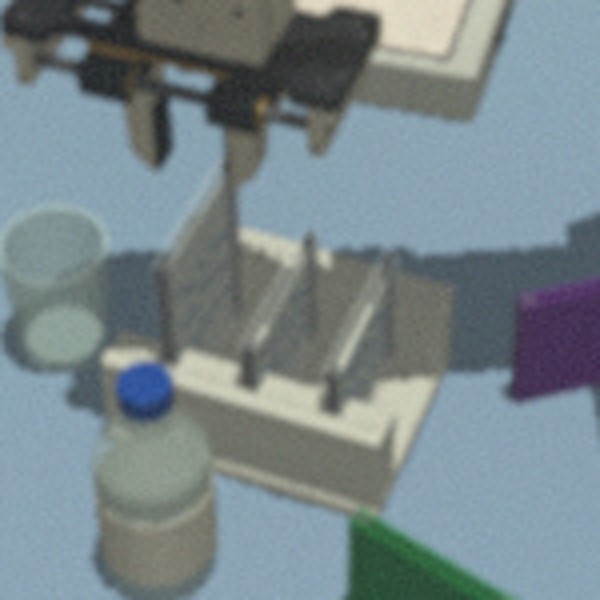

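View pics/top3.png

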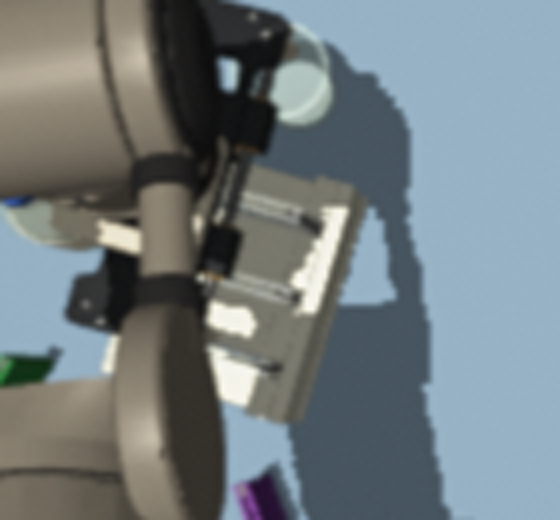

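```bash
python3 - <<'E'
from h import *
s=np.load('side3.npz');t=np.load('top3.npz')
ex=np.array([np.cos(-.26),np.sin(-.26),0]);c=np.array([.5905,.162,0])
for w in(-.02,0,.02):print('tip',w,(proj(s,c+ex*w+[0,0,.168])-170)*4)
ey=np.array([-ex[1],ex[0],0])
for w in(-.05,0,.05):print('casstop',w,(proj(s,np.array([.592,.162,.142])+ey*w)-170)*4,(proj(t,np.array([.592,.162,.142])+ey*w)-130)*4)
E
```

```text
tip -0.02 [232.72094937 180.74206862]
tip 0 [199.45637287 172.34703084]
tip 0.02 [166.51229283 164.03287728]
casstop -0.05 [232.35611151 149.65155465] [307.34519512 216.124966  ]
casstop 0 [198.92110676 205.81664403] [231.31399485 195.84255485]
casstop 0.05 [163.29314845 265.66552033] [155.6155445 175.6489095]
```

The projected cassette top matches the picture (side crop (163,266) to (232,150)) and the jaw tips straddle it. Now I lower and close.

Emit:
move_arm --pt "40 0.5 0 14 0 0 0" --pt "40 0.5 0 14 0 0 0" --pt "40 0.3 0 14 0 0 0" --pt "40 0.3 0 14 0 0 0" --pt "40 0.3 0 12 0 0 0"

```text
time: 10.0
tool_pos: [0.5946, 0.1594, 0.1002]
tool_rot: [3.138, -0.004, -0.262]
contact_force: [-0.6, 0.6, -0.1]
opening: 0.0397
```

Emit:
move_arm --pt "0 0 0 0 0 0 0" --pt "0 0 0 0 0 0 0" --pt "0 0 0 0 0 0 0" --pt "0 0 0 0 0 0 0" --newtons 25

```text
time: 10.5
tool_pos: [0.593, 0.1598, 0.0994]
tool_rot: [3.137, 0.0, -0.263]
contact_force: [-3.9, 1.2, -0.7]
opening: 0.0102
```

```bash
python3 - <<'E'
from plan import *
import cv2
plan([((.592,.162,.2),down(-.258)),],0,step=15)
for c,a in(('side',(170,320,170,320)),):
    d=robot.read_camera(c);np.savez(c+'4.npz',**d);cv2.imwrite(f'pics/{c}4.png',cv2.resize(d['img'][a[0]:a[1],a[2]:a[3],::-1],None,fx=4,fy=4,interpolation=cv2.INTER_CUBIC))
E
```

```text
now 10.5 [0.593  0.1598 0.0994] [ 3.137  0.    -0.263] [ 0.14  0.62  1.43 -0.    1.09  0.41] F [-3.9  1.2 -0.7] 10.2
[0, -0.2, -0.2, -14.4, 0.001, 0.0, -0.001],
[0, -0.2, -0.2, -14.4, 0.0, 0.0, -0.0],
[0, -0.2, -0.2, -14.4, 0.001, 0.0, -0.001],
[0, -0.2, -0.2, -14.3, 0.001, 0.0, -0.001],
[0, -0.2, -0.3, -14.4, 0.0, 0.0, -0.0],
[0, -0.3, -0.3, -14.3, 0.001, 0.0, -0.001],
[0, -0.2, -0.2, -14.4, 0.0, 0.0, -0.001],
```

View pics/side4.png

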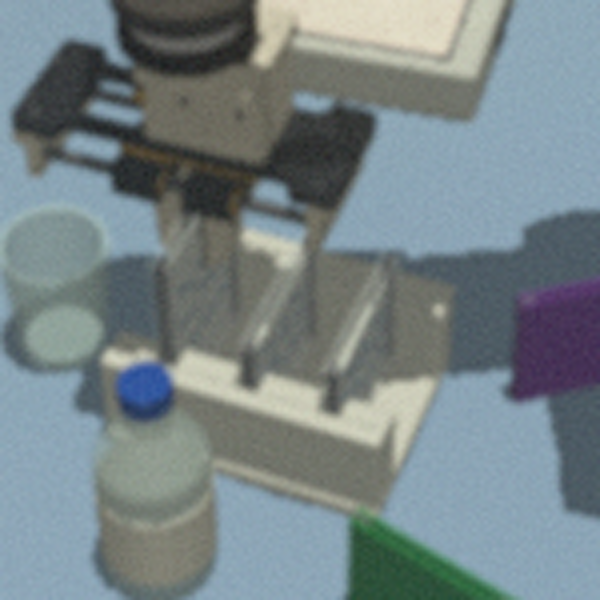

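The jaws have closed to 10.2 mm on the tall cassette in the far slot. I draw it straight up, with a small sideways relief.

Emit:
move_arm --pt "0 -0.5 0 -6 0 0 0" --pt "0 0 0 -12 0 0 0" --pt "0 0 0 -12 0 0 0" --newtons 35

```text
time: 10.92
tool_pos: [0.5926, 0.1599, 0.1308]
tool_rot: [3.137, -0.0, -0.262]
contact_force: [-0.9, 0.3, -3.1]
opening: 0.0102
```

Emit:
move_arm --pt "0 0 0 -13 0 0 0" --pt "0 0 0 -13 0 0 0" --pt "0 0 0 -13 0 0 0" --pt "0 0 0 -13 0 0 0" --pt "0 0 0 -14 0 0 0" --pt "0 0 0 -14 0 0 0" --pt "0 0 0 -14 0 0 0" --pt "0 0 0 -14 0 0 0" --pt "0 0 0 0 0 0 0"

```text
time: 12.05
tool_pos: [0.5943, 0.1603, 0.2499]
tool_rot: [3.139, -0.007, -0.262]
contact_force: [-0.1, 0.4, -1.6]
opening: 0.01
```

```bash
python3 - <<'E'
from plan import *
import cv2
plan([],0)
for c,a in(('side',(150,300,170,320)),):
    d=robot.read_camera(c);np.savez(c+'5.npz',**d);cv2.imwrite(f'pics/{c}5.png',cv2.resize(d['img'][a[0]:a[1],a[2]:a[3],::-1],None,fx=4,fy=4,interpolation=cv2.INTER_CUBIC))
E
```

```text
now 12.05 [0.5943 0.1603 0.2499] [ 3.139 -0.007 -0.262] [ 0.14  0.49  1.22 -0.01  1.42  0.4 ] F [-0.1  0.4 -1.6] 10.0
```

View pics/side5.png

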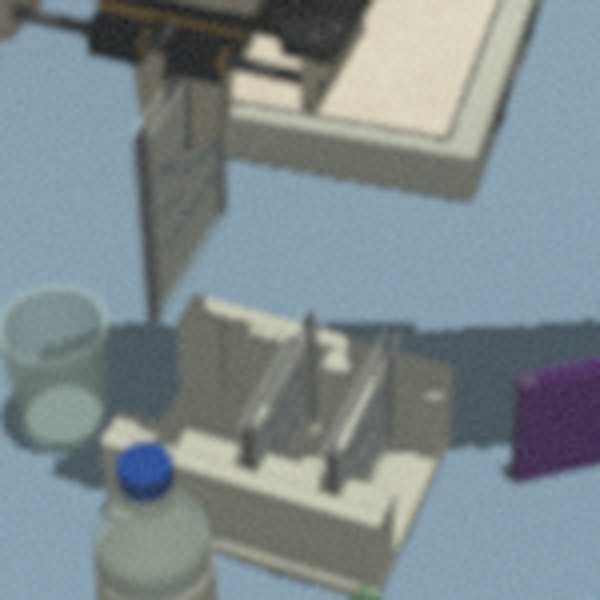

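The tall cassette hangs in the gripper, its lower edge at side crop (155,315)–(225,215), well clear of the slot. Both short ones are still standing. Now I carry it over the panel.

```bash
python3 - <<'E'
from plan import *
plan([((.541,-.211,.25),down(-.18))],0,step=38)
E
```

```text
now 12.1 [0.5939 0.1603 0.2489] [ 3.138 -0.006 -0.262] [ 0.14  0.5   1.22 -0.01  1.42  0.4 ] F [ 0.1 -0.3 -0.8] 9.7
[0, 4.5, 37.2, 0.0, 0.0, -0.001, -0.008],
[0, 4.2, 37.3, 0.0, 0.001, -0.0, -0.008],
[0, 3.9, 37.3, 0.0, -0.0, -0.001, -0.009],
[0, 3.6, 37.3, -0.0, 0.0, -0.0, -0.008],
[0, 3.3, 37.4, -0.0, 0.001, -0.001, -0.008],
[0, 3.0, 37.4, -0.0, 0.0, -0.0, -0.008],
[0, 2.7, 37.4, -0.1, 0.0, -0.001, -0.009],
[0, 2.4, 37.4, -0.0, 0.001, -0.001, -0.008],
[0, 2.0, 37.5, -0.1, 0.0, -0.0, -0.008],
[0, 1.8, 37.4, -0.1, 0.0, -0.001, -0.008],
```

Emit:
move_arm --pt "0 3 20 0 0 0 -0.008" --pt "0 4 37 0 0 0 -0.008" --pt "0 4 37 0 0 0 -0.008" --pt "0 3 37 0 0 0 -0.008" --pt "0 3 37 0 0 0 -0.008" --pt "0 3 37 0 0 0 -0.008" --pt "0 3 37 0 0 0 -0.008" --pt "0 2 37 0 0 0 -0.008" --pt "0 2 37 0 0 0 -0.008" --pt "0 2 25 0 0 0 -0.008" --pt "0 1 15 0 0 0 0" --pt "0 0 5 0 0 0 0"

```text
time: 13.6
tool_pos: [0.5383, -0.2079, 0.2404]
tool_rot: [3.139, 0.012, -0.178]
contact_force: [-1.0, 0.4, -0.5]
opening: 0.0099
```

```bash
python3 - <<'E'
from plan import *
q=np.pi/4
plan([((.541,-.211,.23),down(-.18,-q))],0,turn=.08)
z=down(-.18,-q).as_matrix()[:,2];print(z)
E
```

```text
now 13.6 [ 0.5383 -0.2079  0.2404] [ 3.139  0.012 -0.178] [-0.5   0.44  1.34 -0.01  1.37 -0.32] F [-1.   0.4 -0.5] 9.9
[0, 0.3, 0.3, 1.0, 0.0, -0.077, 0.0],
[0, 0.4, 0.2, 1.0, 0.001, -0.078, 0.0],
[0, 0.5, 0.3, 1.0, -0.0, -0.077, 0.0],
[0, 0.6, 0.3, 0.9, 0.0, -0.077, 0.001],
[0, 0.6, 0.2, 0.9, 0.001, -0.078, -0.0],
[0, 0.7, 0.3, 0.8, -0.0, -0.077, -0.0],
[0, 0.8, 0.2, 0.8, 0.0, -0.078, -0.0],
[0, 0.8, 0.3, 0.7, 0.0, -0.077, 0.0],
[0, 0.9, 0.2, 0.7, 0.001, -0.077, 0.0],
[0, 0.9, 0.3, 0.6, 0.0, -0.078, 0.0],
[-0.69568255  0.12659303 -0.70710678]
```

Emit:
move_arm --pt "0 0 0 1 0 -0.077 0" --pt "0 0 0 1 0 -0.077 0" --pt "0 0.5 0 1 0 -0.077 0" --pt "0 0.5 0 1 0 -0.077 0"

```text
time: 14.1
tool_pos: [0.5387, -0.2049, 0.237]
tool_rot: [3.14, 0.328, -0.177]
contact_force: [1.1, 0.8, -2.5]
opening: 0.01
```

```bash
python3 - <<'E'
from plan import *
q=np.pi/4
plan([((.541,-.211,.225),down(-.18,-q))],0,turn=.08)
E
```

```text
now 14.1 [ 0.5387 -0.2049  0.237 ] [ 3.14   0.328 -0.177] [-0.45  0.64  1.05 -0.09  1.77 -0.27] F [ 1.1  0.8 -2.5] 10.0
[0, 1.2, 0.9, 1.7, 0.001, -0.076, 0.0],
[0, 1.3, 0.9, 1.6, 0.0, -0.077, 0.001],
[0, 1.4, 0.9, 1.5, 0.001, -0.076, 0.0],
[0, 1.5, 1.0, 1.4, 0.0, -0.076, 0.001],
[0, 1.7, 0.9, 1.3, 0.001, -0.076, 0.0],
[0, 1.7, 1.0, 1.2, 0.0, -0.077, 0.001],
```

Joints are comfortable, so I continue the tilt.

Emit:
move_arm --pt "0 1 1 2 0 -0.076 0" --pt "0 1 1 2 0 -0.076 0" --pt "0 1.5 1 1.5 0 -0.076 0" --pt "0 1.5 1 1.5 0 -0.076 0" --pt "0 1.5 1 1.5 0 -0.076 0" --pt "0 1.5 1 1 0 -0.06 0" --pt "0 0 0 0 0 0 0"

```text
time: 14.98
tool_pos: [0.5435, -0.2044, 0.2211]
tool_rot: [-3.141, 0.782, -0.167]
contact_force: [0.3, -0.0, -0.4]
opening: 0.0098
```

```bash
python3 - <<'E'
from plan import *
import cv2
q=np.pi/4
plan([((.541,-.211,.212),down(-.18,-q))],0,turn=.08)
for c,a in(('side',(60,210,190,340)),('top',(130,280,260,410))):
    d=robot.read_camera(c);np.savez(c+'6.npz',**d);cv2.imwrite(f'pics/{c}6.png',cv2.resize(d['img'][a[0]:a[1],a[2]:a[3],::-1],None,fx=4,fy=4,interpolation=cv2.INTER_CUBIC))
E
```

```text
now 14.97 [ 0.5435 -0.2044  0.2211] [-3.141  0.782 -0.167] [-0.4   0.98  0.62 -0.22  2.3  -0.32] F [ 0.3 -0.  -0.4] 9.8
[0, 5.4, 7.0, 7.4, 0.009, -0.003, 0.009],
```

View pics/side6.png

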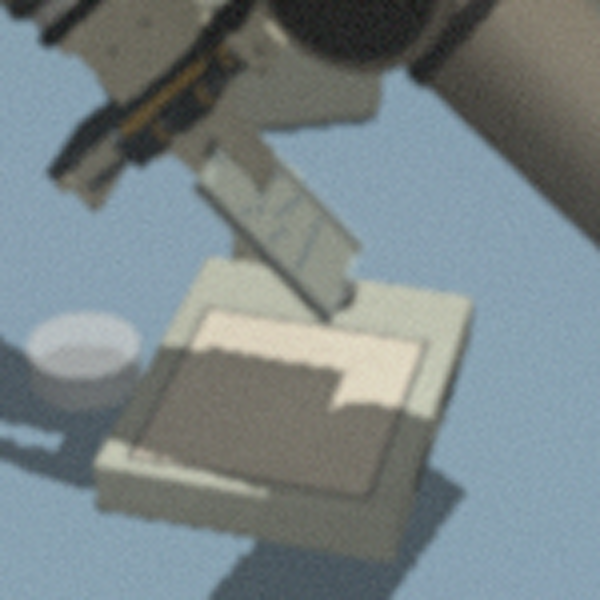

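View pics/top6.png

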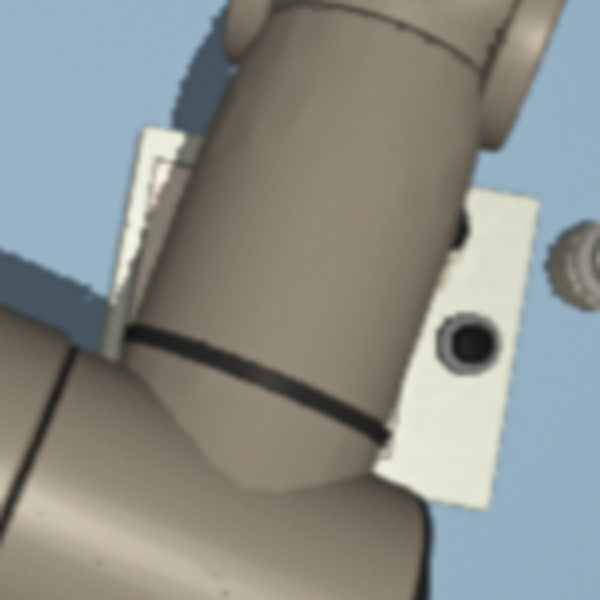

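The cassette leans over the panel (side crop (200,190)→(330,320)), touching nothing but the gripper. I'll make a final small correction, then compare a projected outline with the picture.

Emit:
move_arm --pt "0 2.5 3.5 3.5 0.005 0 0.005" --pt "0 2.5 3 3.5 0.004 0 0.004" --pt "0 0 0 0 0 0 0" --pt "0 0 0 0 0 0 0" --pt "0 0 0 0 0 0 0"

```text
time: 15.7
tool_pos: [0.5405, -0.2113, 0.2162]
tool_rot: [3.14, 0.773, -0.183]
contact_force: [-0.4, -0.7, -1.1]
opening: 0.0097
```

```bash
python3 - <<'E'
from plan import *
from h import proj
import cv2
plan([],0)
s=robot.observe();p=np.array(s['tool_pos']);r=R.from_euler('xyz',s['tool_rot'])
c=p+r.apply([0,0,.022]);M=r.as_matrix()
print('centre',c,'lean',np.degrees(np.arccos(-M[2,2])),'edge vert',np.degrees(np.arccos(M[2,1])),'edge az off',np.degrees(np.arctan2(M[0,1],-M[1,1])), 'qvel',np.abs(s['qvel']).max())
d=robot.read_camera('side');im=cv2.resize(d['img'][60:210,190:340,::-1],None,fx=4,fy=4,interpolation=cv2.INTER_CUBIC)
pts=np.array([(proj(d,c+r.apply([0,a,b]))-[190,60])*4 for a,b in((-.05,-.065),(.05,-.065),(.05,.065),(-.05,.065))]).astype(int)
cv2.polylines(im,[pts],True,(0,0,255),1)
cv2.imwrite('pics/side7.png',im)
cv2.imwrite('pics/side7f.png',cv2.resize(d['img'][:,:,::-1],(768,576)))
E
```

```text
now 15.7 [ 0.5405 -0.2113  0.2162] [ 3.14   0.773 -0.183] [-0.42  0.97  0.64 -0.21  2.27 -0.31] F [-0.4 -0.7 -1.1] 9.7
centre [ 0.52541418 -0.20852268  0.20044088] lean 44.30071126401365 edge vert 89.92434629788261 edge az off -10.383816323468684 qvel 0.0029608991437240326
```

View pics/side7.png

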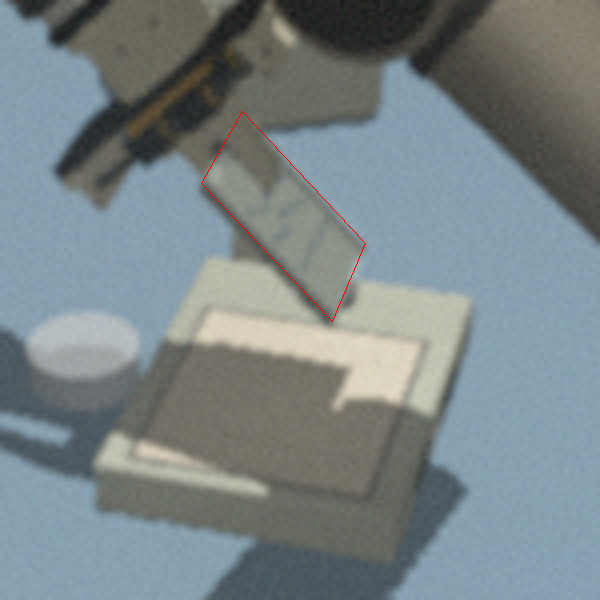

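View pics/side7f.png

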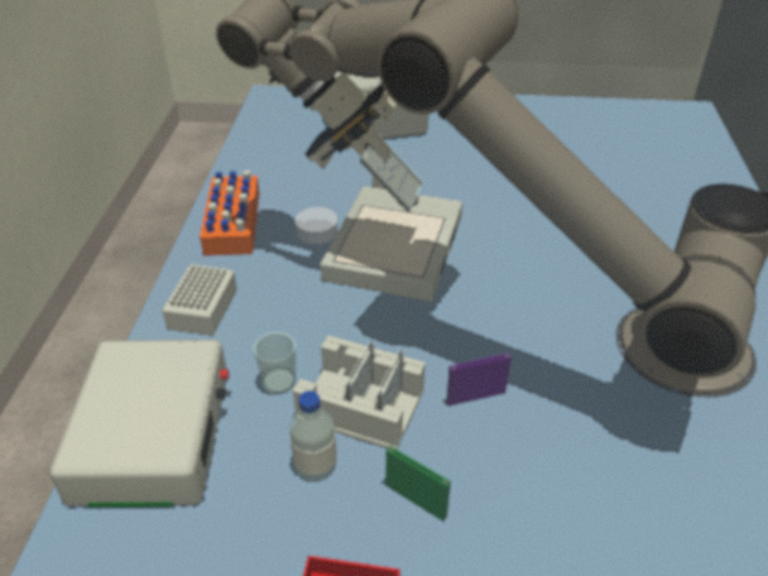

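The projected outline (red) lies on the cassette. Centre is (0.525, -0.209, 0.200), lean 44°, edge level and along the light box's yaw, arm still. Handing in.

```bash
python3 - <<'E'
from cell import robot
print(robot.hand_in())
E
```

```text
the job is handed in; nothing more can be done
None
```

I pressed the light box's button down, drew the tall cassette out of the rack, and handed in at about 15.8 s with it held over the panel. `hand_in` reports no verdict, so the outcome rests on the checks below.

- **Button:** I pressed it twice. The force rose steadily over about 6 mm of travel to a hard stop, at about 22 N. The panel did not visibly light up in the camera picture, so the force against height is the only evidence that it went fully down.
- **Cassette position:** By the arm pose, its middle is about 1 mm sideways from my measured panel centre and about 155 mm above the panel. It was calculated from the arm pose, assuming no slip in the grip. The outline projected from that pose matched the side picture.
- **Cassette angle:** It leans 44°, with its top edge level within 0.1° and parallel to the long side within about 1° by my measurement.
- **Hold:** The fingers stand at 9.7 mm on the 10 mm plate with 35 N of grip set, the arm was still, and the side picture shows it touching only the gripper.
- **Other things:** In the last side picture the short cassettes, bottle, beaker and dishes stand where they were. The gripper hides the jar in that picture. The top view, taken just before the last small correction, showed part of it, apparently in place.

No check failed or disagreed.

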